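# Open the sprung drying case and hook out the tacky inlaid panel

### The arm

A 6-joint arm with a two-finger parallel gripper is mounted at the origin on the work surface. World frame = base frame: x ahead of the robot, y to its left, z up, the work surface at z = 0. Lengths are in m, angles in degrees, forces in N, time in s.
With the tool pointing down it reaches from about 0.4 to 0.825 m from the base axis. Payload 7 kg.
Tool frame: the origin (TCP) lies at the very end of the fingers, on their centre line; the grasp point (between the pads) lies 19 mm behind it; z points along the fingers, y is the line along which they close (so a half turn about z gives the same grasp; the last joint's range is limited). The gripper opens to 88 mm and grips with 3 to 60 N. Pads are 19 mm wide; open, the fingers measure 130 mm over their backs; the gripper's body (78 mm by 193 mm) begins 47 mm behind the grasp point.
Start: joints at [93.627, 20.546, 0.682, 0, -70.136, -16.507], TCP at [0.15, 0.658, 0.227] pointing down, gripper open.
Joint ranges: [-176.03, 176.03], [-82.01, 121.73], [-58.28, 71.71], [-173.87, 95.51], [-174.79, -0.11], [-173.66, 173.66]. Speed limits (degrees/s): [136.94, 136.94, 172.46, 180, 180, 180].

### API

Orientations are given as [roll, pitch, yaw] about the fixed x, y, z axes, in that order (R = Rz(yaw) Ry(pitch) Rx(roll)).
In Python, from plant import r gives the robot as it stands. The module is installed in compiled form; this text tells all that it offers.
- The arm moves only by the tool jog_arm, never from a script. Its arguments are lists of equal length, an entry for each row: "travel": the shift along the tool's x, y, z each as a share of 50 cm, from -1 to 1, a list of three; "dr": the turn, a rotation vector about the tool's x, y, z each as a share of 360 degrees, from -1 to 1, a list of three; "claw": the opening, from 0 (shut) to 1 (fully open). A call has exactly 10 rows; each row is the pose to reach, as a shift and turn from the pose commanded when the call began, along the tool's axes at that moment, turning the shorter way round; what a row does not reach only later rows make up. A row lasts 1/8 s, in which the tool goes at most 62.5 mm and 10.7 degrees, less where a joint would pass 70% of its speed; a pose out of reach is approached as far as the arm can. A call with a number of a shift or a turn outside -1 to 1 is refused whole. A call with a gripper value outside its range is refused whole. The fingers move at their own pace and stop on an object; "newtons" is the grip in N (left out, the last holds). Time passes only in rows, so rows that repeat a pose let the fingers close, or fill a call up. It gives the time, the measured TCP pose, the force, the opening and the grip force at its end, in the units of the state.
- r.get_state(): the state, without advancing time (a new reading comes with each control period).
- r.capture(name): name is "scene" or "top" or "wrist"; returns a dict with "pixels" (480x640x3 uint8, red, green, blue), "range_z" (480x640 float32, m along the optical axis (not along the pixel's ray), 0 where there is no reading), "fx", "fy", "cx", "cy" (pixels), "position" and "attitude" of the camera in the world; the wrist camera has in their place "hand_eye" (4x4, takes a point from camera to tool coordinates, whose origin is the TCP and whose axes are the flange's). Camera axes: x right, y up, looking along -z (the intrinsics and any distortion apply to the point x, -y, -z); pixel columns grow to the right and rows downward; lengths in m; the calibration is good to about 2 mm. A picture is of the moment at which its call begins: read the wrist's pose just before it.
- r.close_job(): hands the job in; it is judged then, once.
Trained networks look in the newest picture that a camera, given by its name, has taken for a name from the list of things; names that differ only in an ending like _2 or _b are one class to them, and where a whole thing is asked for, a point or a joint stands for the part that bears it (a point fixed in the world has none). Each returns a list of dicts, best first, with "conf" (0 to 1); they miss things now and then, are a little off and sometimes report something else, mostly with a low value. They report only what shows in the picture. A call takes as long as a camera call. They do not tell look-alikes from the thing itself.
- r.boxes_of(name, camera): "extent" ([left, top, right, bottom] in pixels, round what is visible of it).
- r.regions_of(name, camera): "pixels" (480x640 bool, what is visible of it) and "extent" ([left, top, right, bottom] in pixels, round what is visible of it).
- r.tip_of(name, camera): "at" ([column, row] in pixels: a listed point, or the origin of a listed thing).
The state is a dict: "time_s": time; "joints": joint angles; "qd": joint speeds; "joint_torque": joint torques, N m; "tcp_pos": TCP position; "eef_rot": TCP orientation; "contact_force": force on the tool from outside, world axes, zero at the start; "moment": the same for the moment, N m; "gripper_width": finger opening in m; "gripper_force": force on a finger pad.
Only numpy, scipy, OpenCV 4.12 (cv2) and the standard library are available. Lean on these libraries where they do the work, as an engineer would, in place of code of your own. Each camera call takes 0.05 s, during which the arm holds its last target. There are 200 camera calls.

### The job

Press the red release button under the clear hood so that the lid of the drying case springs fully open, then use the hook tool in the pull ring to draw the tray with the freshly lacquered panel out along its channel until it is up against the brass stop bar. Stand the hook tool back upright on the cork mat and let go. Press and pull gently, do not touch the tray, its panel or its ring with the gripper or arm, and leave the other things on the bench where they are.

Things in the scene. Friction and masses are not known exactly. Their poses are not given: they have to be found in the camera images.
- case: fixed drying case: dark wooden base 340 mm long (x -180 to +160 mm), 150 mm wide. Its top, 20 mm above the bench, is the floor of an open channel between brass rails 12 mm tall, 125 mm apart. Origin on the bench under the channel's centre line; x runs along the channel from its open front end to the lid hinge; z up. Grey button pod on the -y side: y -158 to -78, x -85 to +30 mm
- hood_edge (a point): middle of the lower front edge of the fixed clear hood plate (80 mm wide in y, 5 mm thick) above the button, 134 mm above the bench at case x -89, y -118 mm; the plate runs from here back to a grey column at case x +4 mm. It juts 14 mm past the button's centre, so a vertical tool cannot reach the button
- release_top (a point): centre of the top face of the red round push button (32 mm across, black housing 48 mm across), at case x -75, y -118, z 72 mm when out. The point's z axis points out of the button, leaning 40 degrees from vertical towards case -x, out from under the hood; push along -z. A tool coming in along this axis passes with its centre line 29 mm from the hood's edge
- release (a joint): travel of the button, 0 (out) to 0.008 m (fully in); its spring takes about 2 N at first and 6 N fully in; the latch lets go after about 5 to 6 mm; it springs back when released
- lid_front (a point): middle of the upper front edge of the clear lid in its dark red frame; the point turns with the lid: its z axis is vertical while shut and latched, and leans 1.5 rad from vertical at the open stop. Shut, the lid covers case x -52 to +160 mm, top 97 mm above the bench when shut; hinged at its far end (case x +160 mm, 35 mm above the bench), 212 mm long, 62 mm deep. Swings up by itself in under 2 s once the latch lets go, and stays up
- tray: loose drying tray, about 0.5 kg, in the channel under the lid: wooden board 130 (x) x 120 (y) x 10 mm with a black panel with pearl inlay on it (top 26 mm above the tray's underside) and a steel upright at its front edge, 44 mm wide, 50 mm tall, for the pull ring. Origin at the centre of the underside; x points away from the ring; slides on the channel floor with about 2 to 5 N
- ring (a point): centre of the steel pull ring at the tray's front: a ring lying level, 44 mm across the bar's centre line, bar 7 mm thick, so 37 mm clear inside; 46 mm above the tray's underside, i.e. 66 mm above the bench, and 22 mm ahead of the board's front edge; open above and below
- tray_front (a point): middle of the board's front edge, at its underside
- stop: brass stop bar across the channel, 12 mm thick, 10 mm tall, 122 mm wide, fixed. Origin in the middle of the face that the tray's front edge meets, on the channel floor; x axis points along case x, towards the tray. Its place along the channel differs from time to time
- hook: hook tool, 0.16 kg, standing on the mat: wooden grip block 80 (x) x 22 (y) mm, 55 mm tall, with a foot 80 x 44 x 8 mm at the bottom; from its +x end a steel rod 8 mm thick runs forward 42 mm above the underside to x = 85 mm and there bends straight down as a prong. Origin at the centre of the underside; z up
- hook_grip (a point): where to hold the hook tool: in the middle of the grip block, 34 mm above its underside; grip across y (22 mm)
- hook_tip (a point): lower end of the hook's prong, 85 mm ahead of the origin and 10 mm above the tool's underside; the prong is 8 mm thick and 28 mm long below the rod
- mat: cork mat fixed to the bench, 220 (x) x 240 (y) x 4 mm thick; origin at the centre of its underside
- weight: brass pressing weight with a knob, 48 mm across, 67 mm tall, standing on the cork mat beside the hook tool; leave it alone
- jar: amber glass jar with steel cap, 64 mm across, 85 mm tall; leave it alone
- bowl: dark red bowl, 110 mm across, 50 mm tall; leave it alone
- shellbox: black open two-compartment box, 120 x 90 x 40 mm; leave it alone
- brush: flat brush lying on the table; leave it alone
- spatula: spatula lying on the table; leave it alone
- cup: white cup, 72 mm across, 80 mm tall; leave it alone
There are look-alikes about, which are no part of the job. What is shaped like the hook but blue or turquoise is not meant.

How it is judged (in metres and radians):
On the way, in this order (a step that is already met when the one before it is completed fails the run):
1. the lid has sprung open to its stop (angle between lid_front's own z axis and vertical above 1.4 rad), for 0.1 s.
2. the hook's prong is down through the pull ring (horizontal distance between hook_tip and ring below 0.022 m and z of hook_tip in the frame of ring between -0.03 and -0.004 m), for 0.1 s.
3. the tray is up against the stop bar with the hook still in its ring (all of step 2 and x of tray_front in the frame of stop between -0.004 and 0.006 m and angle between tray's own z axis and vertical below 0.06 rad), for 0.1 s.
At the end, for the whole second after the job is handed in: The lid stands at its open stop (over 1.4 rad) and the button is out again; the tray lies flat in the channel with the middle of its front edge within 6 mm of the stop bar, at rest; the hook tool stands upright (within 0.1 rad) on the cork mat, its origin over the mat, at rest and released (angle between lid_front's own z axis and vertical above 1.4 rad and value of joint release below 0.002 m and x of tray_front in the frame of stop between -0.004 and 0.006 m and angle between tray's own z axis and vertical below 0.06 rad and linear speed of each of tray, hook below 0.02 m/s and x of hook in the frame of mat between -0.11 and 0.11 m and y of hook in the frame of mat between -0.12 and 0.12 m and height (world z) of hook below 0.008 m and angle between hook's own z axis and vertical below 0.1 rad); the robot touches nothing.
It fails at once if the gripper or arm touches the tray, its panel or its ring (contact force between any of the fingers, the arm and tray above 0.5 N).
It fails at once if the case or button is pressed harder than 30 N (contact force between any of the fingers, the arm, hook and case above 30 N).
It fails at once if the tray is pulled against the stop bar harder than 30 N (contact force between tray and stop above 30 N).
It fails at once if a bystander (weight, jar, bowl, box, brush, spatula, cup) is moved more than 25 mm (distance of any of weight, jar, bowl, shellbox, brush, spatula, cup from where it was at the start of the episode above 0.025 m).
It also fails if it takes over 67 s, if anything falls off the work surface, if the arm or the gripper's body presses on something with over 40 N, if the wrist force passes 120 N, or if a joint passes its speed limit or range.

## Working session

There is one attempt and no reset: what is moved stays moved. The work goes in short steps, Python scripts to look and compute and a tool call to move; the robot and the scene stay as the last step left them, time stands still between calls to the robot, and variables do not carry over. Pictures are saved under pics/ and viewed, at most 10 in all, crops included, and the job is handed in when it is done.

Besides the shell and the picture viewer there is one more tool, called after "Request:" as a command line: name --argument value ..., lists and objects as JSON in quotes. jog_arm: Moves the arm, as the interface text tells. Its arguments: {"type":"object","properties":{"travel":{"type":"array"},"dr":{"type":"array"},"claw":{"type":"array"},"newtons":{"type":"number"}},"required":["travel","dr","claw"]}

```bash
mkdir -p pics
cat > h.py <<'E'
import numpy as np, cv2
from scipy.spatial.transform import Rotation as R
from plant import r
def save(c,n): cv2.imwrite('pics/'+n,cv2.cvtColor(c['pixels'],cv2.COLOR_RGB2BGR))
def cam(c):
    a=np.array(c['attitude'],float)
    M=a if a.shape==(3,3) else (R.from_euler('xyz',a,degrees=True).as_matrix() if a.size==3 else None)
    return M,np.array(c['position'])
def pts(c,uv,z=None):
    "pixels (n,2)->world; depth from image or given"
    uv=np.atleast_2d(uv).astype(float); d=c['range_z'][uv[:,1].round().astype(int),uv[:,0].round().astype(int)] if z is None else z
    p=np.c_[(uv[:,0]-c['cx'])/c['fx']*d,-(uv[:,1]-c['cy'])/c['fy']*d,-d*np.ones(len(uv))]
    M,t=cam(c); return p@M.T+t
def onplane(c,uv,h):
    "intersect ray with world z=h"
    a=pts(c,uv,1.0); t=cam(c)[1]; v=a-t; return t+v*((h-t[2])/v[:,2:3])
def proj(c,P):
    M,t=cam(c); q=(np.atleast_2d(P)-t)@M; return np.c_[c['cx']+c['fx']*q[:,0]/-q[:,2],c['cy']-c['fy']*q[:,1]/-q[:,2]]
E
python3 - <<'E'
from h import *
for n in ('scene','top'):
    c=r.capture(n); save(c,n+'0.png'); print(n,{k:v for k,v in c.items() if k not in('pixels','range_z')})
    for k in ['case','hood_edge','release_top','lid_front','tray','ring','tray_front','stop','hook','hook_grip','hook_tip','mat','weight']:
        print(k,[(np.round(t['at']).tolist(),round(t['conf'],2)) for t in r.tip_of(k,n)[:3]])
s=r.get_state();print(s)
E
```

```text
scene {'fx': 437.7805112484729, 'fy': 437.7805112484729, 'cx': 318.62197819124344, 'cy': 245.04567071314324, 'position': array([ 1.21950163, -0.24589163,  0.90326595]), 'attitude': array([43.02562179,  1.01301492, 70.51755425])}
case [([301.0, 336.0], 0.69)]
hood_edge [([225.0, 300.0], 0.74)]
release_top []
lid_front [([282.0, 299.0], 0.76)]
tray [([427.0, 257.0], 0.16)]
ring [([428.0, 237.0], 0.61), ([300.0, 337.0], 0.56), ([418.0, 231.0], 0.37)]
tray_front []
stop [([272.0, 291.0], 0.5)]
hook [([380.0, 183.0], 0.78), ([352.0, 259.0], 0.73), ([415.0, 232.0], 0.68)]
hook_grip [([377.0, 176.0], 0.92), ([416.0, 222.0], 0.84), ([355.0, 252.0], 0.8)]
hook_tip [([425.0, 253.0], 0.88), ([328.0, 242.0], 0.77), ([350.0, 184.0], 0.77)]
mat [([429.0, 234.0], 0.71)]
weight [([452.0, 222.0], 0.7), ([300.0, 339.0], 0.43)]
top {'fx': 583.8744699548319, 'fy': 583.8744699548319, 'cx': 313.6687929161971, 'cy': 237.12570345315842, 'position': array([ 0.24129846, -0.0151238 ,  1.2902309 ]), 'attitude': array([ 1.30327727e+01,  1.57468236e-02, -9.02750187e+01])}
case [([358.0, 177.0], 0.79)]
hood_edge [
[... 496 characters left out ...]
4.0], 0.77)]
{'time_s': 1.4, 'joints': array([ 9.36298814e+01,  2.05469699e+01,  6.81465927e-01, -7.99680597e-04,
       -7.01360092e+01, -1.65082761e+01]), 'qd': array([-0.00206328, -0.03966942,  0.01218561, -0.00310913,  0.0097549 ,
        0.03665256]), 'joint_torque': array([-4.07952379e-03, -5.82392371e+01,  2.93299663e+01,  7.00320974e+00,
        1.23453463e-02, -1.93684821e-05]), 'tcp_pos': array([0.15043866, 0.6579927 , 0.22654809]), 'eef_rot': array([ 1.79998335e+02,  2.91097346e-04, -1.28786664e+01]), 'contact_force': array([-0.61185325,  0.3805877 , -0.27241063]), 'moment': array([-0.05329475,  0.00491222, -0.05521297]), 'gripper_force': 0.0, 'gripper_width': 0.08759008655980366}
```

View pics/scene0.png

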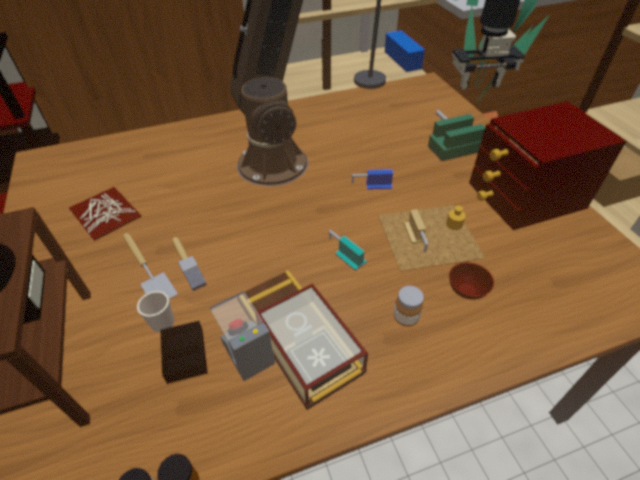

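View pics/top0.png

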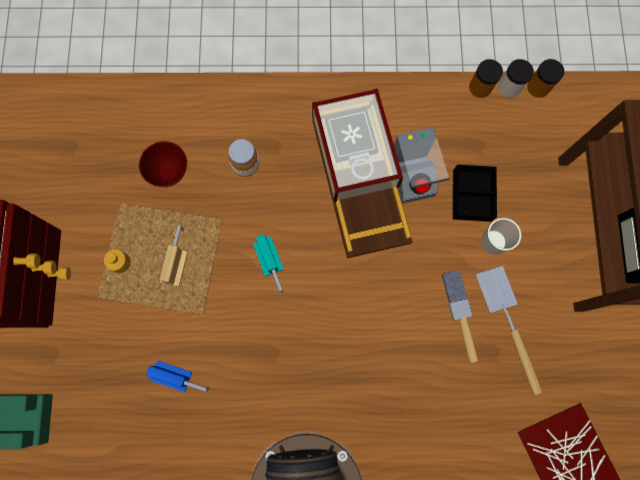

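The scene picture shows the case at (300,340) and the mat with the hook at (418,230). The top picture shows the case at (360,170), red button (421,184), stop bar (376,232), and three hook shapes: blue (177,377), turquoise (268,255) and wooden (174,263) on the mat. The wooden one fits, since blue and turquoise are ruled out. I'll confirm it in a crop.

Run:
```python
import cv2,numpy as np
a=cv2.imread('pics/top0.png')
x=cv2.resize(a[80:260,300:460],None,fx=3.3,fy=3.3,interpolation=cv2.INTER_CUBIC)
y=cv2.resize(a[210:300,140:206],None,fx=3.9,fy=3.9,interpolation=cv2.INTER_CUBIC)
y=cv2.copyMakeBorder(y,0,x.shape[0]-y.shape[0],0,0,cv2.BORDER_CONSTANT)
cv2.imwrite('pics/crop1.png',np.hstack([x,y]));print(x.shape,y.shape)
```

```text
(594, 528, 3) (594, 257, 3)
```

View pics/crop1.png

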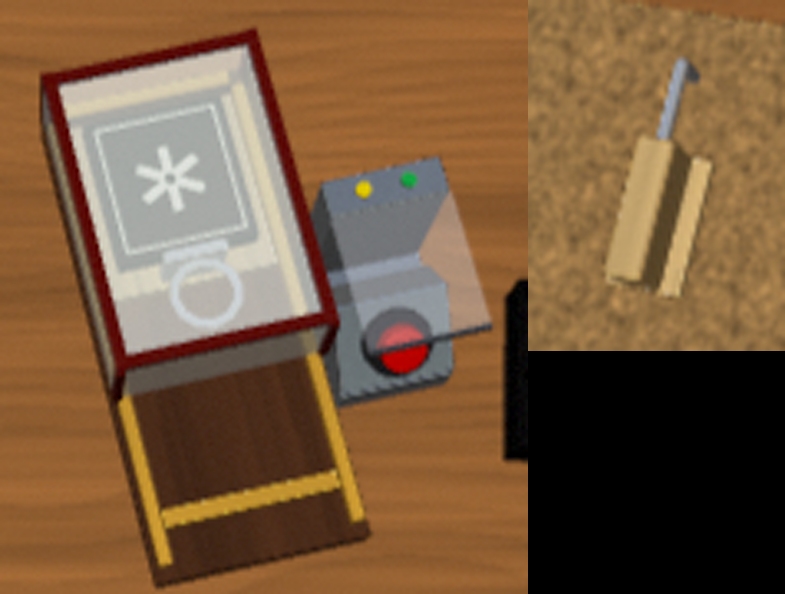

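The crop shows the wooden hook with a steel prong, its block top centre near (169,265) in the top image and its rod end near (179,226). This is the right tool. The case corners, button, ring and stop are clear enough for a pose fit.

```bash
cat > fit.py <<'E'
from h import *
from scipy.optimize import least_squares
def fit(c,obj,pix,x0):
    obj=np.array(obj,float)/1000;pix=np.array(pix,float)
    def f(p):
        P=obj@R.from_euler('z',p[2]).as_matrix().T+[p[0],p[1],0]; return (proj(c,P)-pix).ravel()
    s=least_squares(f,x0,loss='soft_l1'); return s.x,s.fun.reshape(-1,2)
E
python3 - <<'E'
from fit import *
c=r.capture('top')
cr=lambda l,s,o:np.array(l)/s+o
pc=cr([(157,587),(370,533),(404,347),(490,326)],3.3,[300,80])
oc=[(-180,75,20),(-180,-75,20),(-75,-118,72),(-89,-158,134)]
p,f=fit(c,oc,pc,[.4,-.1,0]);print('case',p[:2],np.degrees(p[2]),f.round(1).tolist())
M=R.from_euler('z',p[2]).as_matrix()
inv=lambda P:((P-[p[0],p[1],0])@M*1000).round(1)
q=lambda l:cr(l,3.3,[300,80])
print('lid',inv(onplane(c,q([(41,75),(257,29),(122,368),(335,325)]),.097)))
print('ring',inv(onplane(c,q([(206,293)]),.066)),'stop',inv(onplane(c,q([(163,513),(338,474)]),.030)))
pm=[(122,205),(222,215),(205,312),(98,298)]
m=onplane(c,pm,.004);print('mat',m.mean(0),m.round(3).tolist())
ph=np.r_[cr([(112,140),(149,147),(112,285),(78,278),(152,62)],3.9,[140,210])]
oh=[(40,11,59),(40,-11,59),(-40,-11,59),(-40,11,59),(89,0,50)]
h,f=fit(c,oh,ph,[.25,.3,0]);print('hook',h[:2],np.degrees(h[2]),f.round(1).tolist())
w=r.capture('wrist');print(w['hand_eye'].round(4).tolist())
# depth check: points at hook top, button, bench
print(pts(c,[(169,265),(421,186),(250,350),(376,232),(352,135)]).round(4))
E
```

```text
case [ 0.68161064 -0.12167408] 13.647941617589513 [[0.1, -0.5], [0.6, -0.1], [-0.2, 1.0], [-0.5, -0.1]]
lid [[162.8  70.4  97. ]
 [160.3 -79.3  97. ]
 [-49.5  68.9  97. ]
 [-54.5 -72.9  97. ]]
ring [[-3.  -2.4 66. ]] stop [[-134.9   59.8   30. ]
 [-137.2  -61.7   30. ]]
mat [0.49582707 0.32476626 0.004     ] [[0.617, 0.422, 0.004], [0.592, 0.193, 0.004], [0.371, 0.223, 0.004], [0.403, 0.461, 0.004]]
hook [0.46787489 0.29428882] -10.708856100635554 [[-0.5, -0.4], [-0.0, -0.4], [0.7, 0.5], [-0.6, 0.4], [0.4, -0.1]]
[[-0.0, 0.9552, 0.296, 0.0798], [1.0, -0.0, 0.0003, 0.0007], [0.0003, 0.296, -0.9552, -0.1579], [0.0, 0.0, 0.0, 1.0]]
[[ 0.4663  0.2935  0.0604]
 [ 0.6169 -0.2394  0.1334]
 [ 0.2892  0.1236 -0.0034]
 [ 0.5459 -0.1555  0.022 ]
 [ 0.7464 -0.101   0.0966]]
```

```bash
cat >> fit.py <<'E'
def move(pos,rpy,frm=None):
    "travel, dr from the present (or given pose) to the target"
    s=r.get_state(); p0,e0=frm if frm else (s['tcp_pos'],s['eef_rot'])
    A=R.from_euler('xyz',e0,degrees=True); B=R.from_euler('xyz',rpy,degrees=True)
    return (A.inv().apply(np.array(pos)-p0)/.5).round(4).tolist(),((A.inv()*B).as_rotvec(degrees=True)/360).round(4).tolist()
def cw(case,P): # case mm -> world
    return R.from_euler('z',case[2],degrees=True).apply(np.array(P)/1000.)+[case[0],case[1],0]
E
python3 - <<'E'
from fit import *
c=r.capture('top')
s=lambda l:np.array(l)/3.3+[300,80]
pc=s([(157,587),(370,533),(404,347),(490,326),(41,75),(257,29),(122,368),(335,325),(163,513),(338,474)])
oc=[(-180,75,20),(-180,-75,20),(-75,-118,72),(-89,-158,134),(160,74,97),(160,-74,97),(-52,74,97),(-52,-74,97),(-136,61,30),(-136,-61,30)]
p,f=fit(c,oc,pc,[.68,-.12,.2]);print('top case',p[:2],np.degrees(p[2]),f.round(1).tolist())
sc=r.capture('scene')
print(proj(sc,np.array(oc)/1000@R.from_euler('z',p[2]).as_matrix().T+[p[0],p[1],0]).round(0).tolist())
case=[p[0],p[1],np.degrees(p[2])]
e=np.array([.574,0,.819]);z=np.array([.819,0,-.574]);T=np.array([-75,-118,72])+3*e
for d in (100,30,0): print(d,cw(case,T-d*z).round(4).tolist())
pre=cw(case,T-100*z)
R1=[180,-25,0];P1=[.42,.28,.33]
print(move(P1,R1));print(move(pre,[180,-55,case[2]],(P1,R1)))
E
```

```text
top case [ 0.68291248 -0.12352138] 12.959314460505203 [[-0.1, -1.3], [0.6, -0.1], [0.4, 1.1], [0.1, 0.2], [0.3, 0.4], [-0.5, 0.3], [-1.5, 0.7], [0.8, -1.3], [-0.4, -0.1], [-0.3, -0.5]]
[[288.0, 269.0], [236.0, 294.0], [235.0, 321.0], [210.0, 309.0], [367.0, 352.0], [305.0, 390.0], [312.0, 284.0], [255.0, 313.0], [291.0, 280.0], [248.0, 302.0]]
100 [0.5581, -0.2733, 0.1319]
30 [0.614, -0.2605, 0.0917]
0 [0.638, -0.2549, 0.0745]
([0.694, 0.6168, -0.2069], [0.0078, 0.0692, -0.0352])
([0.0829, 1.1066, 0.4759], [0.0234, 0.083, -0.0279])
```

Run:
```python
from fit import *
P1,R1=[.44,.18,.33],[180,-25,0]
print(move(P1,R1));print(move([.53,-.28,.20],[180,-50,13],(P1,R1)))
```

```text
([0.7776, 0.8028, -0.2069], [0.0078, 0.0692, -0.0352])
([0.0533, 0.92, 0.3117], [0.0222, 0.0691, -0.0289])
```

Request:
jog_arm --travel '[[0.08,0.08,-0.1],[0.16,0.16,-0.2069],[0.24,0.25,-0.2069],[0.33,0.34,-0.2069],[0.42,0.43,-0.2069],[0.5,0.52,-0.2069],[0.58,0.6,-0.2069],[0.66,0.68,-0.2069],[0.73,0.75,-0.2069],[0.7776,0.8028,-0.2069]]' --dr '[[0.001,0.007,-0.0035],[0.002,0.014,-0.007],[0.003,0.021,-0.01],[0.003,0.028,-0.014],[0.004,0.035,-0.018],[0.005,0.042,-0.021],[0.0055,0.049,-0.025],[0.006,0.056,-0.028],[0.007,0.063,-0.032],[0.0078,0.0692,-0.0352]]' --claw '[0,0,0,0,0,0,0,0,0,0]' --newtons 20

```text
time_s: 2.85
tcp_pos: [0.4405, 0.1778, 0.3304]
eef_rot: [-180.0, -25.1, -0.0]
contact_force: [1.3, 0.2, 0.8]
gripper_width: 0.0008
gripper_force: 0.0
```

Run:
```python
from fit import *
s=r.get_state();print(s['time_s'],s['tcp_pos'],s['eef_rot'])
print(move([.53,-.28,.20],[180,-50,13]))
```

```text
2.85 [0.4405333  0.17776015 0.3303774 ] [-1.79950933e+02 -2.51261486e+01 -4.34895931e-02]
([0.0519, 0.9157, 0.3116], [0.0221, 0.0688, -0.029])
```

Request:
jog_arm --travel '[[0.005,0.092,0.03],[0.01,0.184,0.06],[0.015,0.275,0.09],[0.02,0.367,0.12],[0.026,0.458,0.156],[0.031,0.55,0.187],[0.036,0.641,0.218],[0.042,0.733,0.25],[0.047,0.824,0.28],[0.052,0.9157,0.3116]]' --dr '[[0.002,0.007,-0.003],[0.004,0.014,-0.006],[0.007,0.021,-0.009],[0.009,0.028,-0.012],[0.011,0.034,-0.0145],[0.013,0.041,-0.017],[0.0155,0.048,-0.02],[0.018,0.055,-0.023],[0.02,0.062,-0.026],[0.0221,0.0688,-0.029]]' --claw '[0,0,0,0,0,0,0,0,0,0]'

```text
time_s: 4.1
tcp_pos: [0.4648, -0.1821, 0.2013]
eef_rot: [-178.0, -38.0, 7.3]
contact_force: [-1.5, -0.0, -0.4]
gripper_width: 0.0006
gripper_force: 0.0
```

```bash
cat >> fit.py <<'E'
def wcap():
    s=r.get_state(); w=r.capture('wrist'); H=w['hand_eye']
    A=R.from_euler('xyz',s['eef_rot'],degrees=True).as_matrix()
    M=A@H[:3,:3]; w['position']=A@H[:3,3]+s['tcp_pos']; w['M']=M
    w['attitude']=M; return w
E
python3 - <<'E'
from fit import *
w=wcap();save(w,'w1.png');s=r.get_state();print(s['time_s'],s['tcp_pos'],s['eef_rot'])
case=[.6829,-.1235,13.0]
print(proj(w,cw(case,[(-75,-118,72),(-89,-158,134),(-89,-78,134),(-180,-75,20),(-136,-61,30),(-136,61,30)])).round())
for k in('release_top','hood_edge','stop'):print(k,[(np.round(t['at']),t['conf']) for t in r.tip_of(k,'wrist')[:2]])
e=np.array([.574,0,.819]);z=np.array([.819,0,-.574]);T=np.array([-75,-118,72])+3*e
print(move(cw(case,T-25*z),[180,-55,13]))
E
```

```text
4.15 [ 0.46425675 -0.18343881  0.19928794] [-178.18593841  -37.91457946    7.60699244]
[[427. 164.]
 [500. 131.]
 [398. 139.]
 [389. 288.]
 [371. 244.]
 [249. 254.]]
release_top [(array([428., 164.]), 0.72)]
hood_edge [(array([450., 134.]), 0.67)]
stop [(array([308., 252.]), 0.61)]
([0.0889, 0.2005, 0.3463], [0.0068, 0.0475, -0.0126])
```

View pics/w1.png

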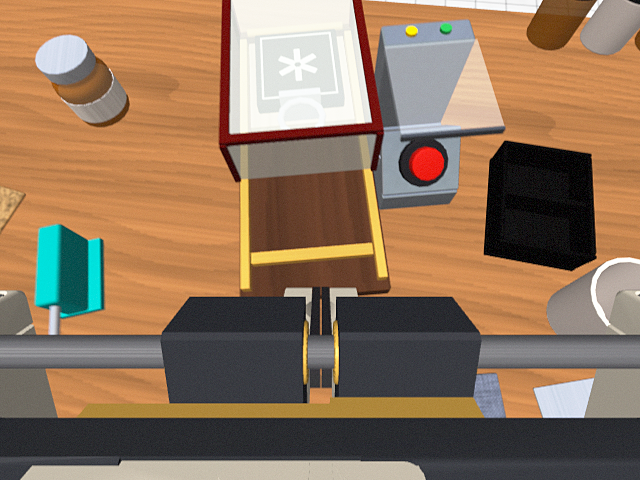

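Run:
```python
from fit import *
case=[.6829,-.1235,13.0]
e=np.array([.574,0,.819]);z=np.array([.819,0,-.574]);T=np.array([-75,-118,72])+3*e
print(move(cw(case,T-80*z),[180,-55,13]),r.get_state()['joints'].round())
```

```text
([0.0569, 0.2064, 0.2413], [0.0068, 0.0475, -0.0126]) [-12.  -9. -36. -28. -30. 130.]
```

Request:
jog_arm --travel '[[0.007,0.026,0.03],[0.014,0.052,0.06],[0.021,0.077,0.09],[0.028,0.103,0.12],[0.036,0.13,0.15],[0.043,0.155,0.18],[0.05,0.181,0.21],[0.0569,0.2064,0.2413],[0.0569,0.2064,0.2413],[0.0569,0.2064,0.2413]]' --dr '[[0.001,0.006,-0.002],[0.002,0.012,-0.003],[0.003,0.018,-0.005],[0.0035,0.024,-0.006],[0.004,0.03,-0.008],[0.005,0.036,-0.01],[0.006,0.042,-0.011],[0.0068,0.0475,-0.0126],[0.0068,0.0475,-0.0126],[0.0068,0.0475,-0.0126]]' --claw '[0,0,0,0,0,0,0,0,0,0]'

```text
time_s: 5.55
tcp_pos: [0.5949, -0.2525, 0.1723]
eef_rot: [-178.0, -48.8, 9.4]
contact_force: [0.7, -0.5, 0.1]
gripper_width: 0.0007
gripper_force: 0.0
```

Run:
```python
from fit import *
case=[.6829,-.1235,13.0]
e=np.array([.574,0,.819]);z=np.array([.819,0,-.574]);T=np.array([-75,-118,72])+3*e
n=np.array([-.643,0,.766])
s=r.get_state();print(s['time_s'],s['tcp_pos'],s['eef_rot'],s['joints'].round())
print(cw(case,T-80*z))
for P in (T+12*n,T,T-6*n): print(move(cw(case,P),[180,-55,13]))
```

```text
5.55 [ 0.59486525 -0.25247804  0.17228194] [-178.00904921  -48.76151745    9.43624424] [-32.  10. -19. -59. -37. 174.]
[ 0.57420361 -0.26969842  0.120377  ]
([-0.0878, 0.0259, 0.1679], [0.0023, 0.0172, -0.0064])
([-0.0915, 0.0257, 0.1916], [0.0023, 0.0172, -0.0064])
([-0.0933, 0.0257, 0.2035], [0.0023, 0.0172, -0.0064])
```

Request:
jog_arm --travel '[[0.03,0,-0.05],[0.06,0,-0.1],[0.09,0,-0.15],[0.12,0,-0.2],[0.12,0,-0.2],[0.12,0,-0.2],[0.12,0,-0.2],[0.12,0,-0.2],[0.12,0,-0.2],[0.12,0,-0.2]]' --dr '[[0,0,0],[0,0,0],[0,0,0],[0,0,0.0],[0,0,-0.028],[0,0,-0.056],[0,0,-0.084],[0,0,-0.112],[0,0,-0.14],[0,0,-0.168]]' --claw '[0,0,0,0,0,0,0,0,0,0]'

```text
time_s: 6.8
tcp_pos: [0.5644, -0.2102, 0.2996]
eef_rot: [138.1, -20.5, 71.0]
contact_force: [-0.1, -0.0, 0.1]
gripper_width: 0.0005
gripper_force: 0.0
```

Run:
```python
from fit import *
s=r.get_state();print(s['time_s'],s['tcp_pos'],s['eef_rot'],s['joints'].round(1))
```

```text
6.8 [ 0.56436607 -0.21023066  0.29955714] [138.06082348 -20.52669157  70.97804959] [ -7.1  -8.4 -30.9 -17.6 -23.  173.6]
```

Run:
```python
from fit import *
import itertools
J=np.array([[93.627,20.546,.682,0,-70.136,-16.507],[-12,-9,-36,-28,-30,130],[-32,10,-19,-59,-37,174],[-7.1,-8.4,-30.9,-17.6,-23,173.6]])
E=R.from_euler('xyz',[[180,0,-12.88],[-178.19,-37.9,7.6],[-178,-48.76,9.44],[138.06,-20.5,70.98]],degrees=True)
def fk(j,s):
    f=lambda a,v:R.from_euler(a,v,degrees=True)
    return f('z',j[0])*f('y',s[0]*j[1]+s[1]*j[2])*f('x',s[2]*j[3])*f('y',s[3]*j[4])*f('x',s[4]*j[5])
res=[]
for s in itertools.product([1,-1],repeat=5):
    C=R.concatenate([fk(j,s).inv()*e for j,e in zip(J,E)]); m=C.mean()
    res.append((np.degrees((C*m.inv()).magnitude()).max(),s,m.as_euler('xyz',degrees=True).round(1).tolist()))
res.sort(key=lambda t:t[0]);print(res[:3])
```

```text
[(np.float64(0.6053396022895082), (1, -1, -1, -1, -1), [-89.8, -0.0, -89.9]), (np.float64(31.177598754974532), (-1, -1, -1, -1, -1), [-102.6, 0.4, -95.2]), (np.float64(39.046969898412804), (1, 1, -1, -1, -1), [-64.2, 4.4, -58.3])]
```

Request:
jog_arm --travel '[[0,0,0],[0,0,0],[0,0,0],[0,0,0],[0,0,0],[0,0,0],[0,0,0],[0,0,0],[0,0,0],[0,0,0]]' --dr '[[0,0,0.029],[0,0,0.058],[0,0,0.087],[0,0,0.116],[0,0,0.145],[0,0,0.174],[0,0,0.203],[0,0,0.232],[0,0,0.261],[0,0,0.29]]' --claw '[0,0,0,0,0,0,0,0,0,0]'

```text
time_s: 8.05
tcp_pos: [0.5639, -0.211, 0.2987]
eef_rot: [-144.3, -30.8, -52.2]
contact_force: [0.1, -0.4, 0.6]
gripper_width: 0.0001
gripper_force: 0.0
```

Run:
```python
from fit import *
s=r.get_state();print(s['time_s'],s['tcp_pos'],s['eef_rot'],s['joints'].round(2).tolist())
case=[.6829,-.1235,13.0]
e=np.array([.574,0,.819]);z=np.array([.819,0,-.574]);T=np.array([-75,-118,72])+3*e
G=(R.from_euler('xyz',[180,-55,13],degrees=True)*R.from_euler('z',180,degrees=True)).as_euler('xyz',degrees=True)
print(G,cw(case,T-80*z),move(cw(case,T-80*z),G))
```

```text
8.05 [ 0.56389141 -0.21095189  0.29872649] [-144.34704547  -30.80643336  -52.15687416] [-7.33, -8.27, -30.78, -17.78, -23.16, 68.85]
[ 180.   55. -167.] [ 0.57420361 -0.26969842  0.120377  ] ([-0.0921, 0.2554, 0.2603], [0.0188, -0.0384, 0.3561])
```

Request:
jog_arm --travel '[[-0.005,0.015,0.015],[-0.01,0.03,0.03],[-0.015,0.045,0.045],[-0.02,0.06,0.06],[-0.025,0.075,0.075],[-0.032,0.09,0.09],[-0.037,0.105,0.105],[-0.042,0.12,0.12],[-0.046,0.13,0.13],[-0.05,0.14,0.14]]' --dr '[[0.0015,-0.003,0.029],[0.003,-0.006,0.058],[0.0045,-0.009,0.087],[0.006,-0.012,0.116],[0.0075,-0.015,0.145],[0.009,-0.018,0.174],[0.0105,-0.021,0.203],[0.012,-0.024,0.232],[0.0135,-0.027,0.261],[0.015,-0.031,0.29]]' --claw '[0,0,0,0,0,0,0,0,0,0]'

```text
time_s: 9.3
tcp_pos: [0.5691, -0.2437, 0.202]
eef_rot: [-153.0, 46.5, -131.1]
contact_force: [-0.4, -0.0, 0.9]
gripper_width: 0.0003
gripper_force: 0.0
```

```bash
cat > press.py <<'E'
from fit import *
import sys
s=r.get_state();print(s['time_s'],s['tcp_pos'],s['eef_rot'],s['joints'].round(2).tolist(),s['contact_force'])
case=[.6829,-.1235,13.0]
e=np.array([.574,0,.819]);z=np.array([.819,0,-.574]);T=np.array([-75,-118,72])+3*e;n=np.array([-.643,0,.766])
G=(R.from_euler('xyz',[180,-55,13],degrees=True)*R.from_euler('z',180,degrees=True)).as_euler('xyz',degrees=True)
print('back80',cw(case,T-80*z),move(cw(case,T-80*z),G))
for d in (12,4,2,0,-4,-6,-7):print(d,move(cw(case,T+d*n),G))
E
python3 press.py
```

```text
9.3 [ 0.56909112 -0.24374387  0.20203623] [-153.04531258   46.45940461 -131.09086706] [-36.23, 7.2, -19.75, -62.3, -43.14, 23.85] [-0.43700938 -0.01090493  0.89613717]
back80 [ 0.57420361 -0.26969842  0.120377  ] ([0.1407, 0.0031, 0.0983], [0.0035, -0.0075, 0.0661])
12 ([0.1295, -0.0037, 0.2346], [0.0035, -0.0075, 0.0661])
4 ([0.1326, -0.0025, 0.2503], [0.0035, -0.0075, 0.0661])
2 ([0.1334, -0.0022, 0.2542], [0.0035, -0.0075, 0.0661])
0 ([0.1342, -0.0019, 0.2581], [0.0035, -0.0075, 0.0661])
-4 ([0.1357, -0.0013, 0.2659], [0.0035, -0.0075, 0.0661])
-6 ([0.1365, -0.001, 0.2698], [0.0035, -0.0075, 0.0661])
-7 ([0.1369, -0.0008, 0.2718], [0.0035, -0.0075, 0.0661])
```

Request:
jog_arm --travel '[[0.03,0.0005,0.02],[0.06,0.001,0.04],[0.09,0.002,0.06],[0.12,0.0025,0.08],[0.1407,0.0031,0.0983],[0.1407,0.0031,0.0983],[0.1407,0.0031,0.0983],[0.1407,0.0031,0.0983],[0.1407,0.0031,0.0983],[0.1407,0.0031,0.0983]]' --dr '[[0.0007,-0.0015,0.013],[0.0014,-0.003,0.026],[0.002,-0.0045,0.04],[0.003,-0.006,0.053],[0.0035,-0.0075,0.0661],[0.0035,-0.0075,0.0661],[0.0035,-0.0075,0.0661],[0.0035,-0.0075,0.0661],[0.0035,-0.0075,0.0661],[0.0035,-0.0075,0.0661]]' --claw '[0,0,0,0,0,0,0,0,0,0]'

```text
time_s: 10.55
tcp_pos: [0.575, -0.2699, 0.1211]
eef_rot: [-179.4, 55.0, -166.3]
contact_force: [-0.2, 0.3, 0.4]
gripper_width: 0.0003
gripper_force: 0.0
```

```bash
python3 press.py
```

```text
10.55 [ 0.57497361 -0.26991826  0.12113076] [-179.4268244    54.97995741 -166.26649067] [-44.84, 17.9, -20.44, -75.46, -45.77, 22.43] [-0.16631698  0.34280201  0.40134333]
back80 [ 0.57420361 -0.26969842  0.120377  ] ([0.002, 0.0008, -0.0003], [0.0001, -0.0, 0.0012])
12 ([-0.0041, 0.0007, 0.1365], [0.0001, -0.0, 0.0012])
4 ([-0.0, 0.0007, 0.152], [0.0001, -0.0, 0.0012])
2 ([0.001, 0.0007, 0.1559], [0.0001, -0.0, 0.0012])
0 ([0.0021, 0.0007, 0.1597], [0.0001, -0.0, 0.0012])
-4 ([0.0041, 0.0007, 0.1675], [0.0001, -0.0, 0.0012])
-6 ([0.0052, 0.0007, 0.1713], [0.0001, -0.0, 0.0012])
-7 ([0.0057, 0.0007, 0.1733], [0.0001, -0.0, 0.0012])
```

Request:
jog_arm --travel '[[-0.001,0,0.05],[-0.003,0,0.1],[-0.004,0,0.1365],[-0.002,0,0.145],[0,0,0.152],[0.001,0,0.156],[0.002,0,0.16],[0.003,0,0.1635],[0.004,0,0.1665],[0.004,0,0.1665]]' --dr '[[0,0,0],[0,0,0],[0,0,0],[0,0,0],[0,0,0],[0,0,0],[0,0,0],[0,0,0],[0,0,0],[0,0,0]]' --claw '[0,0,0,0,0,0,0,0,0,0]'

```text
time_s: 11.8
tcp_pos: [0.6401, -0.2551, 0.0714]
eef_rot: [-179.5, 55.0, -166.4]
contact_force: [-3.7, -0.3, 2.3]
gripper_width: 0.0002
gripper_force: 1.9
```

```bash
cat > lid.py <<'E'
from fit import *
# lid latched? depth at the closed lid's top frame, front edge, vs expected height .097 (top camera)
c=r.capture('top');P=cw([.6829,-.1235,13.0],[(20,73,97),(20,-73,97),(-48,30,97),(-48,-30,97)])
print(pts(c,proj(c,P))[:,2].round(3))
E
python3 press.py; python3 lid.py
```

```text
11.8 [ 0.64010021 -0.25509916  0.07136121] [-179.49208735   54.96804632 -166.35927383] [-40.6, 25.31, -17.47, -82.1, -41.73, 27.75] [-3.66157876 -0.32446643  2.28295274]
back80 [ 0.57420361 -0.26969842  0.120377  ] ([-0.0028, 0.0012, -0.1668], [0.0, -0.0001, 0.001])
12 ([-0.009, 0.0011, -0.03], [0.0, -0.0001, 0.001])
4 ([-0.0049, 0.0012, -0.0145], [0.0, -0.0001, 0.001])
2 ([-0.0038, 0.0012, -0.0106], [0.0, -0.0001, 0.001])
0 ([-0.0028, 0.0012, -0.0068], [0.0, -0.0001, 0.001])
-4 ([-0.0007, 0.0012, 0.0009], [0.0, -0.0001, 0.001])
-6 ([0.0003, 0.0012, 0.0048], [0.0, -0.0001, 0.001])
-7 ([0.0008, 0.0012, 0.0067], [0.0, -0.0001, 0.001])
[0.098 0.101 0.103 0.103]
```

Request:
jog_arm --travel '[[0.0004,0,0.0018],[0.0008,0,0.0034],[0.0012,0,0.005],[0.0012,0,0.005],[0.0012,0,0.005],[0.0012,0,0.005],[0,0,-0.01],[0,0,-0.06],[0,0,-0.12],[0,0,-0.2]]' --dr '[[0,0,0],[0,0,0],[0,0,0],[0,0,0],[0,0,0],[0,0,0],[0,0,0],[0,0,0],[0,0,0],[0,0,0]]' --claw '[0,0,0,0,0,0,0,0,0,0]'

```text
time_s: 13.1
tcp_pos: [0.5595, -0.2729, 0.1286]
eef_rot: [-179.7, 54.9, -166.4]
contact_force: [1.2, -1.0, 0.1]
gripper_width: 0.0006
gripper_force: 0.0
```

```bash
python3 lid.py
python3 - <<'E'
from fit import *
s=r.get_state();print(s['time_s'],s['tcp_pos'],s['eef_rot'],s['joints'].round(2).tolist())
E
```

```text
[0.032 0.083 0.019 0.018]
13.15 [ 0.55703254 -0.27426674  0.13158199] [-179.24929635   54.94055288 -166.10688091] [-46.26, 16.23, -21.1, -73.92, -47.05, 21.57]
```

Run:
```python
from fit import *
P1,R1=[.52,-.05,.30],[180,0,-90]
print(move(P1,R1));P2,R2=[.468,.294,.19],[180,0,-10.7]
print(move(P2,R2,(P1,R1)))
print(move(P1,[180,0,-167]),move(P2,[180,0,169.3],(P1,[180,0,-167])))
```

```text
([-0.2963, 0.451, -0.1701], [-0.1026, 0.1277, -0.195])
([-0.688, 0.104, 0.22], [-0.0, 0.0, -0.2203])
([-0.2963, 0.451, -0.1701], [-0.0007, 0.1526, 0.0013]) ([-0.0534, 0.6938, 0.22], [0.0, -0.0, 0.0658])
```

Request:
jog_arm --travel '[[-0.01,0.03,-0.04],[-0.03,0.07,-0.08],[-0.06,0.12,-0.12],[-0.1,0.18,-0.15],[-0.14,0.24,-0.17],[-0.18,0.29,-0.17],[-0.22,0.34,-0.17],[-0.26,0.39,-0.17],[-0.28,0.43,-0.17],[-0.2963,0.451,-0.1701]]' --dr '[[-0.0103,0.0128,-0.0195],[-0.0205,0.0255,-0.039],[-0.0308,0.0383,-0.0585],[-0.041,0.051,-0.078],[-0.0513,0.0638,-0.0975],[-0.0616,0.0766,-0.117],[-0.0718,0.0894,-0.1365],[-0.0821,0.1022,-0.156],[-0.0923,0.1149,-0.1755],[-0.1026,0.1277,-0.195]]' --claw '[0.1,0.3,0.6,0.6,0.6,0.6,0.6,0.6,0.6,0.6]'

```text
time_s: 14.4
tcp_pos: [0.5234, -0.0485, 0.2986]
eef_rot: [179.9, 0.0, -89.8]
contact_force: [0.3, -0.8, -0.3]
gripper_width: 0.0529
gripper_force: 0.0
```

Run:
```python
from fit import *
s=r.get_state();print(s['time_s'],s['tcp_pos'],s['eef_rot'],s['joints'].round(2).tolist())
print(move([.468,.294,.19],[180,0,-10.7]))
```

```text
14.4 [ 0.52335839 -0.04845468  0.29855594] [ 1.79903389e+02  9.79700417e-03 -8.97598002e+01] [16.09, 4.08, -11.19, -0.04, -74.81, -15.84]
([-0.6853, 0.1075, 0.2174], [0.0002, 0.0002, -0.2196])
```

Request:
jog_arm --travel '[[-0.08,0.01,0.02],[-0.16,0.02,0.05],[-0.24,0.04,0.07],[-0.32,0.05,0.1],[-0.4,0.06,0.12],[-0.48,0.075,0.15],[-0.56,0.09,0.18],[-0.63,0.1,0.2],[-0.6853,0.1075,0.2174],[-0.6853,0.1075,0.2174]]' --dr '[[0,0,-0.025],[0,0,-0.05],[0,0,-0.075],[0,0,-0.1],[0,0,-0.125],[0,0,-0.15],[0,0,-0.175],[0,0,-0.2],[0.0002,0.0002,-0.2196],[0.0002,0.0002,-0.2196]]' --claw '[0.6,0.6,0.6,0.6,0.6,0.6,0.6,0.6,0.6,0.6]'

```text
time_s: 15.65
tcp_pos: [0.469, 0.2945, 0.1888]
eef_rot: [-179.9, 0.0, -10.8]
contact_force: [0.7, -0.1, 0.2]
gripper_width: 0.0524
gripper_force: 0.0
```

Run:
```python
from fit import *
s=r.get_state();print(s['time_s'],s['tcp_pos'],s['eef_rot'],s['joints'].round(2).tolist())
w=wcap();save(w,'w2.png')
H=[.4679,.2943,-10.7]
print(proj(w,cw(H,[(40,11,59),(40,-11,59),(-40,-11,59),(-40,11,59),(89,0,50),(85,0,14)])).round())
print([(np.round(t['at']),t['conf']) for k in('hook_grip','hook_tip') for t in r.tip_of(k,'wrist')[:2]])
c=r.capture('scene');save(c,'scene2.png')
```

```text
15.65 [0.46896326 0.29448987 0.1888098 ] [-1.79945356e+02  3.11854756e-02 -1.08274535e+01] [52.35, 10.81, -17.9, -0.06, -61.26, 26.85]
[[306. 183.]
 [334. 183.]
 [333. 278.]
 [307. 278.]
 [320. 117.]
 [320. 123.]]
[(array([316., 223.]), 0.86), (array([564., 145.]), 0.83), (array([321., 119.]), 0.71), (array([580., 221.]), 0.71)]
```

View pics/w2.png

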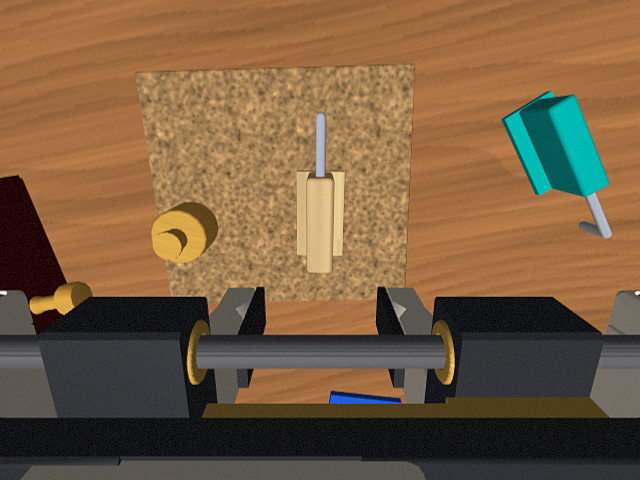

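View pics/scene2.png

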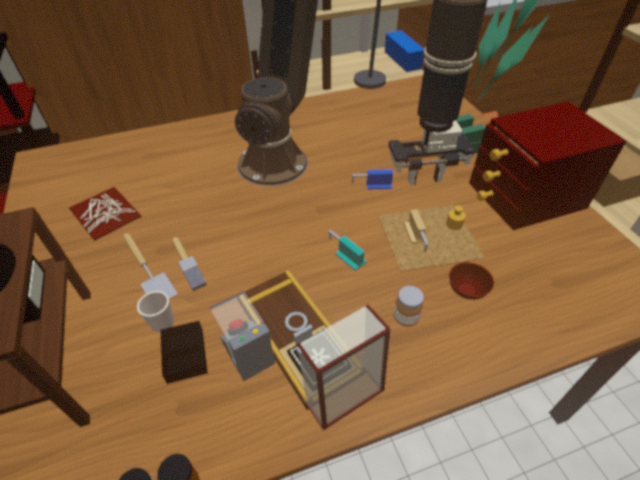

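The wrist view shows the wooden hook centred at (319,223) between the fingers, with the weight at (185,235) clear of them. The scene view shows the lid standing open and the ring visible at (296,322). Grasping now.

Request:
jog_arm --travel '[[0.003,0.001,0.06],[0.003,0.001,0.12],[0.003,0.001,0.18],[0.003,0.001,0.24],[0.003,0.001,0.29],[0.003,0.001,0.325],[0.003,0.001,0.34],[0.003,0.001,0.34],[0.003,0.001,0.34],[0.003,0.001,0.34]]' --dr '[[0,0,0],[0,0,0],[0,0,0],[0,0,0],[0,0,0],[0,0,0],[0,0,0],[0,0,0],[0,0,0],[0,0,0]]' --claw '[0.6,0.6,0.6,0.6,0.6,0.6,0.6,0.6,0.0,0.0]' --newtons 40

```text
time_s: 17.1
tcp_pos: [0.4718, 0.2934, 0.0207]
eef_rot: [-179.8, -0.1, -11.0]
contact_force: [0.1, -0.4, -0.1]
gripper_width: 0.0378
gripper_force: 0.0
```

Request:
jog_arm --travel '[[0,0,0],[0,0,0],[0,0,-0.01],[0,0,-0.05],[0,0,-0.1],[0,0,-0.16],[0,0,-0.22],[0,0,-0.28],[0,0,-0.32],[0,0,-0.32]]' --dr '[[0,0,0],[0,0,0],[0,0,0],[0,0,0],[0,0,0],[0,0,0],[0,0,0],[0,0,0],[0,0,0],[0,0,0]]' --claw '[0,0,0,0,0,0,0,0,0,0]' --newtons 40

```text
time_s: 18.35
tcp_pos: [0.4717, 0.2931, 0.1814]
eef_rot: [-179.7, -0.1, -11.0]
contact_force: [-1.3, 0.2, -1.9]
gripper_width: 0.0215
gripper_force: 40.0
```

Run:
```python
from fit import *
s=r.get_state();print(s['time_s'],s['tcp_pos'],s['eef_rot'],s['gripper_width'])
w=wcap();save(w,'w3.png')
A=R.from_euler('xyz',s['eef_rot'],degrees=True)
# expected: rod end & tip in tool frame with zero offset
for o in ([89,0,-11+0],[85,0,5.+0]):
    pass
P=np.array([[.085,0,-.0],[.040,.011,.0],[.04,-.011,.0]])
Z=np.array([.015+.059-.019-.0,])
# tool frame: z_tool = 0.015 - (h) , h above hook underside
def tl(x,y,h): return A.apply([x/1000,-y/1000,(15-h)/1000])+s['tcp_pos']
print(proj(w,np.array([tl(40,11,55),tl(40,-11,55),tl(89,0,46),tl(85,0,10)])).round(1))
for k in('hook_tip','hook_grip'): print([(np.round(t['at']),t['conf']) for t in r.tip_of(k,'wrist')[:2]])
c=r.capture('top');save(c,'top3.png')
```

```text
18.35 [0.47174284 0.29313103 0.1814224 ] [-1.79706009e+02 -1.16311098e-01 -1.09717064e+01] 0.02148969335674334
[[286.  251.1]
 [351.1 251.1]
 [318.4  97.9]
 [318.9 114.9]]
[(array([321., 113.]), 0.91)]
[(array([318., 324.]), 0.62), (array([571., 150.]), 0.6)]
```

View pics/w3.png

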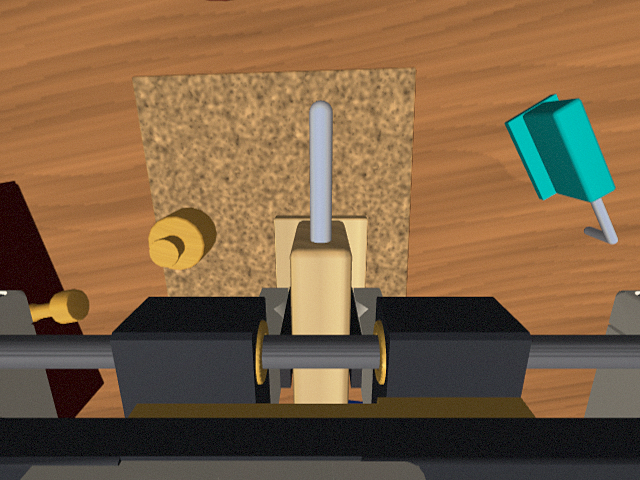

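The wrist view shows the hook held squarely, with the prong end at (321,113) close to the predicted position. Next I'll locate the ring.

Run:
```python
from fit import *
case=[.6829,-.1235,13.0]
inv=lambda P:(R.from_euler('z',-13,degrees=True).apply(P-[case[0],case[1],0])*1000).round(1)
for n in('top','scene'):
    c=r.capture(n)
    for k,h in(('ring',.066),('stop',.02),('tray_front',.02),('mat',.0)):
        print(n,k,[(np.round(t['at']),round(t['conf'],2),inv(onplane(c,[t['at']],h))[0].tolist() if k!='mat' else onplane(c,[t['at']],h)[0].round(3)) for t in r.tip_of(k,n)[:2]])
    if n=='top': t=c
    else:
        q=cv2.resize(t['pixels'][80:260,300:420],None,fx=3.3,fy=3.3,interpolation=cv2.INTER_CUBIC)
        p=cv2.resize(c['pixels'][260:410,200:300],None,fx=3.9,fy=3.9,interpolation=cv2.INTER_CUBIC)
        p=cv2.resize(c['pixels'][265:385,225:345],None,fx=3.3,fy=3.3,interpolation=cv2.INTER_CUBIC)
        p=cv2.copyMakeBorder(p,0,q.shape[0]-p.shape[0],0,0,cv2.BORDER_CONSTANT)
        cv2.imwrite('pics/crop3.png',np.hstack([q,p])[:,:,::-1])
print(r.get_state()['time_s'])
```

```text
top ring [(array([363., 167.]), 0.95, [-0.0, -1.8, 66.0])]
top stop [(array([373., 230.]), 0.81, [-134.6, 4.1, 20.0])]
top tray_front [(array([358., 167.]), 0.84, [18.4, 0.8, 20.0])]
top mat [(array([162., 257.]), 0.94, array([0.495, 0.326, 0.   ]))]
scene ring [(array([293., 324.]), 0.76, [2.0, -10.7, 66.0]), (array([298., 335.]), 0.23, [31.8, -16.1, 66.0])]
scene stop []
scene tray_front [(array([305., 342.]), 0.81, [30.4, -0.6, 20.0])]
scene mat [(array([431., 234.]), 0.76, array([0.493, 0.336, 0.   ]))]
19.05
```

View pics/crop3.png

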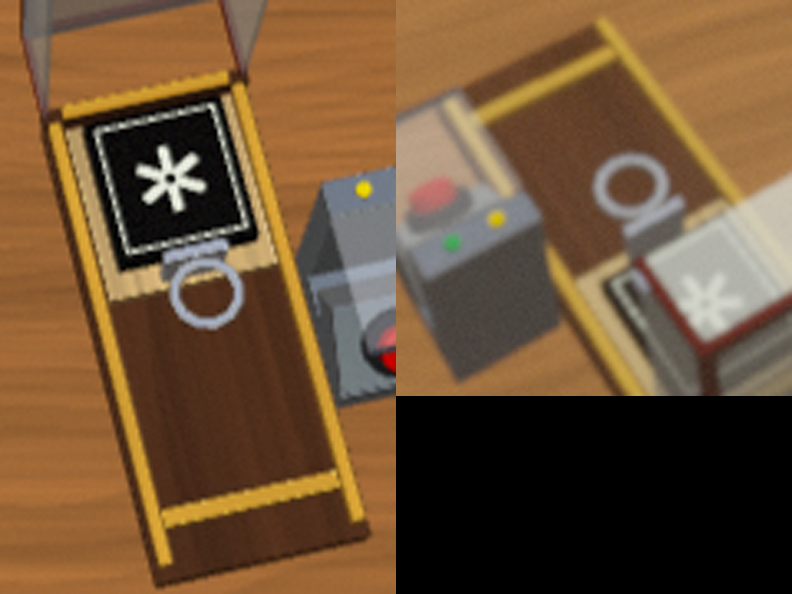

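Left crop, top view: ring centre at (207,293), which is top-image pixel (362.7,168.8); stop bar at (250,500); lid up. Right crop, scene view: the same, with the ring free and open. The case stands clear.

```bash
cat > ring.py <<'E'
from fit import *
case=[.6829,-.1235,13.0]; t=np.radians(-17)
def tcp(x,y,z): # tip at case x,y (mm), tip z (m)
    return cw(case,[x,y,0])+[-.0855*np.cos(t),-.0855*np.sin(t),z+.0055]
E
python3 - <<'E'
from ring import *
c=r.capture('top'); print(onplane(c,[[362.7,168.8]],.066),cw(case,[-3,-1,66]))
print(tcp(-5,-1,.115),move(tcp(-5,-1,.115),[180,0,-17]))
E
```

```text
[[ 0.67927639 -0.12534984  0.066     ]] [ 0.68020184 -0.12514922  0.066     ]
[ 0.59648904 -0.10060134  0.1205    ] ([0.3955, 0.7246, 0.1171], [-0.0004, -0.0001, 0.0167])
```

Request:
jog_arm --travel '[[0.04,0.08,0.0],[0.08,0.16,0.0],[0.13,0.24,0.0],[0.18,0.33,0.0],[0.23,0.42,0.01],[0.28,0.51,0.03],[0.33,0.6,0.06],[0.37,0.68,0.09],[0.3955,0.7246,0.1171],[0.3955,0.7246,0.1171]]' --dr '[[0,0,0.002],[0,0,0.004],[0,0,0.006],[0,0,0.008],[0,0,0.01],[0,0,0.012],[0,0,0.014],[0,0,0.016],[-0.0004,-0.0001,0.0167],[-0.0004,-0.0001,0.0167]]' --claw '[0,0,0,0,0,0,0,0,0,0]'

```text
time_s: 20.35
tcp_pos: [0.5959, -0.1024, 0.1189]
eef_rot: [179.9, 0.2, -17.1]
contact_force: [-0.9, 0.4, -1.9]
gripper_width: 0.0216
gripper_force: 40.0
```

Run:
```python
from ring import *
s=r.get_state();print(s['time_s'],s['tcp_pos'],s['eef_rot'],s['joints'].round(1),s['contact_force'])
w=wcap();save(w,'w4.png')
print('pred ring',proj(w,cw(case,[(-3,-1,66)])).round(),'tip',proj(w,[s['tcp_pos']+np.array([.0855*np.cos(t),.0855*np.sin(t),-.0055])]).round())
for k in('ring','hook_tip'):
    print(k,[(np.round(q['at']),q['conf'],(R.from_euler('z',-13,degrees=True).apply(onplane(w,[q['at']],.066)-[case[0],case[1],0])*1000).round(1)) for q in r.tip_of(k,'wrist')[:2]])
print(move(tcp(-5,-1,.048),[180,0,-17]))
```

```text
20.35 [ 0.59592675 -0.10235331  0.11890274] [ 1.79936239e+02  1.50451286e-01 -1.71460504e+01] [  8.7  19.2 -16.4  -0.  -54.5  64.1] [-0.89577452  0.37755147 -1.92540512]
pred ring [[313. 113.]] tip [[318. 114.]]
ring []
hook_tip [(array([318., 118.]), 0.92, array([[-6.3, -2.1, 66. ]]))]
([-0.0001, 0.001, 0.1347], [-0.0, -0.0, 0.0001])
```

View pics/w4.png

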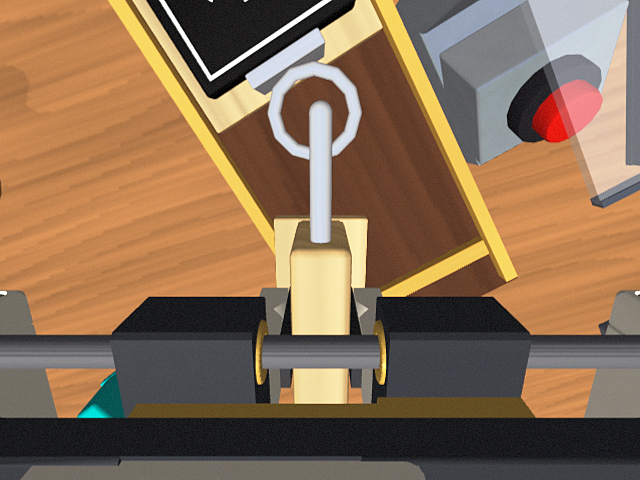

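The wrist view shows the prong end at (318,116) inside the ring, centred at (314,110) with about 45 px radius. Lowering the prong, then checking.

Request:
jog_arm --travel '[[0,0.001,0.025],[0,0.001,0.05],[0,0.001,0.075],[0,0.001,0.1],[0,0.001,0.12],[0,0.001,0.134],[0,0.001,0.134],[0,0.001,0.134],[0,0.001,0.134],[0,0.001,0.134]]' --dr '[[0,0,0],[0,0,0],[0,0,0],[0,0,0],[0,0,0],[0,0,0],[0,0,0],[0,0,0],[0,0,0],[0,0,0]]' --claw '[0,0,0,0,0,0,0,0,0,0]'

```text
time_s: 21.75
tcp_pos: [0.5966, -0.101, 0.0539]
eef_rot: [-180.0, -0.0, -17.0]
contact_force: [-0.3, -0.3, -1.6]
gripper_width: 0.0216
gripper_force: 40.0
```

Run:
```python
from ring import *
s=r.get_state();print(s['time_s'],s['tcp_pos'],s['eef_rot'],s['contact_force'])
for x in(-17,-60,-155,-168,-173,-178): print(x,move(tcp(x,-1,.048),[180,0,-17]))
```

```text
21.75 [ 0.59655989 -0.1009938   0.05385768] [-1.79982137e+02 -2.29323517e-02 -1.69859385e+01] [-0.28006503 -0.34179187 -1.61499299]
-17 ([-0.0212, 0.0113, 0.0007], [-0.0, -0.0001, 0.0])
-60 ([-0.0956, 0.0543, 0.0007], [-0.0, -0.0001, 0.0])
-155 ([-0.2602, 0.1492, 0.0006], [-0.0, -0.0001, 0.0])
-168 ([-0.2827, 0.1622, 0.0006], [-0.0, -0.0001, 0.0])
-173 ([-0.2914, 0.1672, 0.0005], [-0.0, -0.0001, 0.0])
-178 ([-0.3001, 0.1722, 0.0005], [-0.0, -0.0001, 0.0])
```

Request:
jog_arm --travel '[[-0.012,0.006,0],[-0.022,0.012,0],[-0.045,0.025,0],[-0.08,0.046,0],[-0.118,0.068,0],[-0.155,0.089,0],[-0.192,0.11,0],[-0.228,0.131,0],[-0.255,0.146,0],[-0.2689,0.1542,0]]' --dr '[[0,0,0],[0,0,0],[0,0,0],[0,0,0],[0,0,0],[0,0,0],[0,0,0],[0,0,0],[0,0,0],[0,0,0]]' --claw '[0,0,0,0,0,0,0,0,0,0]'

```text
time_s: 23.0
tcp_pos: [0.4447, -0.1356, 0.0539]
eef_rot: [-180.0, -0.0, -17.0]
contact_force: [2.3, 0.6, -1.6]
gripper_width: 0.0218
gripper_force: 40.0
```

```bash
cat > chk.py <<'E'
from ring import *
s=r.get_state();print(s['time_s'],s['tcp_pos'],s['eef_rot'],s['contact_force'])
tip=s['tcp_pos']+R.from_euler('xyz',s['eef_rot'],degrees=True).apply([.0855,0,.0055])
print('tip case',(R.from_euler('z',-13,degrees=True).apply(tip-[case[0],case[1],0])*1000).round(1))
c=r.capture('top')
for k,h in(('ring',.066),('tray_front',.02),('stop',.02)):
    print(k,[(np.round(q['at']),round(q['conf'],2),(R.from_euler('z',-13,degrees=True).apply(onplane(c,[q['at']],h)-[case[0],case[1],0])*1000).round(1)) for q in r.tip_of(k,'top')[:1]])
E
python3 chk.py
python3 - <<'E'
from ring import *
for x in(-165,-170,-173,-176): print(x,move(tcp(x,-1,.048),[180,0,-17]))
E
```

```text
23.0 [ 0.44468862 -0.13564141  0.05387289] [-1.79978756e+02 -3.85885725e-02 -1.69848467e+01] [ 2.31817339  0.5733284  -1.64827096]
tip case [-160.8   -1.    48.4]
ring [(array([120., 268.]), 0.62, array([[-101.7,  557.2,   66. ]]))]
tray_front []
stop []
-165 ([-0.0076, 0.0045, -0.0002], [0.0001, 0.0002, -0.0])
-170 ([-0.0163, 0.0095, -0.0002], [0.0001, 0.0002, -0.0])
-173 ([-0.0215, 0.0125, -0.0002], [0.0001, 0.0002, -0.0])
-176 ([-0.0267, 0.0155, -0.0002], [0.0001, 0.0002, -0.0])
```

Request:
jog_arm --travel '[[-0.0016,0.0009,0],[-0.0033,0.0019,0],[-0.005,0.0028,0],[-0.0066,0.0038,0],[-0.0082,0.0047,0],[-0.0098,0.0057,0],[-0.0115,0.0066,0],[-0.0131,0.0076,0],[-0.0147,0.0085,0],[-0.0163,0.0095,0]]' --dr '[[0,0,0],[0,0,0],[0,0,0],[0,0,0],[0,0,0],[0,0,0],[0,0,0],[0,0,0],[0,0,0],[0,0,0]]' --claw '[0,0,0,0,0,0,0,0,0,0]'

```text
time_s: 24.45
tcp_pos: [0.4365, -0.1376, 0.0536]
eef_rot: [-180.0, -0.0, -17.0]
contact_force: [2.5, 1.6, -3.2]
gripper_width: 0.0219
gripper_force: 40.0
```

Run:
```python
from ring import *
s=r.get_state();print(s['time_s'],s['contact_force'])
w=wcap();save(w,'w5.png')
```

```text
24.45 [ 2.50763089  1.55565479 -3.18799528]
```

View pics/w5.png

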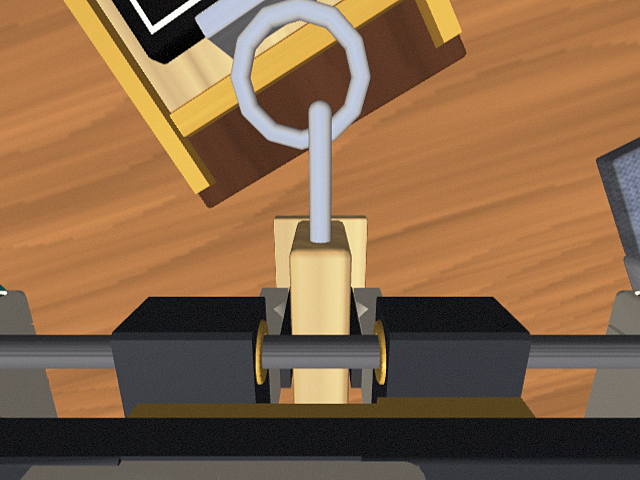

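The wrist view shows the prong in the ring, against its front bar near (320,130), with the board almost at the stop bar (300,70). I'll keep creeping.

Request:
jog_arm --travel '[[-0.0009,0.0005,0],[-0.0018,0.001,0],[-0.0027,0.0015,0],[-0.0036,0.002,0],[-0.0045,0.0025,0],[-0.0053,0.003,0],[-0.0053,0.003,0],[-0.0053,0.003,0],[-0.0053,0.003,0],[-0.0053,0.003,0]]' --dr '[[0,0,0],[0,0,0],[0,0,0],[0,0,0],[0,0,0],[0,0,0],[0,0,0],[0,0,0],[0,0,0],[0,0,0]]' --claw '[0,0,0,0,0,0,0,0,0,0]'

```text
time_s: 25.75
tcp_pos: [0.4362, -0.1378, 0.0543]
eef_rot: [-179.9, -0.3, -16.9]
contact_force: [9.5, 1.9, -4.4]
gripper_width: 0.0218
gripper_force: 40.0
```

Run:
```python
from ring import *
s=r.get_state();print(s['contact_force'])
for n in('wrist','scene'):
    c=wcap() if n=='wrist' else r.capture(n)
    for k,h in(('ring',.066),('tray_front',.02),('stop',.02)):
        print(n,k,[(np.round(q['at']),round(q['conf'],2),(R.from_euler('z',-13,degrees=True).apply(onplane(c,[q['at']],h)-[case[0],case[1],0])*1000).round(1)) for q in r.tip_of(k,n)[:1]])
    if n=='wrist': # profile across board/stop along the case x at y=-45, assumed height 30 mm
        for y in(-45,40):
            P=cw(case,[(x,y,30) for x in range(-160,-110,2)]);u=proj(c,P)
            print([(x,c['pixels'][int(b),int(a)].tolist()) for x,(a,b) in zip(range(-160,-110,2),u) if 0<=a<639.5 and 0<=b<479])
print(r.get_state()['time_s'])
```

```text
[ 9.49499013  1.93944955 -4.40251267]
wrist ring [(array([319., 323.]), 0.7, array([[-246.7,   43.1,   66. ]]))]
wrist tray_front [(array([283.,  44.]), 0.86, array([[-133.1,   -2.4,   20. ]]))]
wrist stop [(array([279.,  45.]), 0.69, array([[-132.5,   -0.4,   20. ]]))]
[(-160, [87, 54, 33]), (-158, [90, 57, 39]), (-156, [92, 61, 43]), (-154, [90, 59, 38]), (-152, [85, 50, 33]), (-150, [89, 53, 33]), (-148, [92, 52, 41]), (-146, [94, 69, 25]), (-144, [228, 179, 78]), (-142, [226, 180, 75])]
[(-160, [80, 50, 34]), (-158, [81, 51, 31]), (-156, [79, 49, 34]), (-154, [85, 54, 39]), (-152, [82, 52, 33]), (-150, [83, 51, 37]), (-148, [79, 48, 33]), (-146, [132, 96, 43]), (-144, [228, 183, 79]), (-142, [232, 187, 78]), (-140, [231, 185, 82]), (-138, [229, 185, 81]), (-136, [233, 187, 84]), (-134, [190, 138, 51]), (-132, [232, 207, 150]), (-130, [229, 200, 142]), (-128, [229, 201, 146]), (-126, [230, 205, 147]), (-124, [232, 207, 148]), (-122, [230, 204, 144]), (-120, [230, 204, 147]), (-118, [229, 202, 147]), (-116, [95, 83, 60]), (-114, [0, 5, 2]), (-112, [14, 4, 9])]
scene ring [(array([264., 280.]), 0.91, array([[-145.7,   -6. ,   66. ]]))]
scene tray_front [(array([272., 296.]), 0.63, array([[-124.5,   -0.3,   20. ]]))]
scene stop [(array([274., 292.]), 0.46, array([[-136. ,    8.8,   20. ]]))]
26.15
```

Request:
jog_arm --travel '[[0.012,-0.007,0],[0.024,-0.014,0],[0.024,-0.014,0],[0.024,-0.014,-0.03],[0.024,-0.014,-0.06],[0.024,-0.014,-0.1],[0.024,-0.014,-0.15],[0.024,-0.014,-0.2],[0.024,-0.014,-0.22],[0.024,-0.014,-0.22]]' --dr '[[0,0,0],[0,0,0],[0,0,0],[0,0,0],[0,0,0],[0,0,0],[0,0,0],[0,0,0],[0,0,0],[0,0,0]]' --claw '[0,0,0,0,0,0,0,0,0,0]'

```text
time_s: 27.4
tcp_pos: [0.4465, -0.1351, 0.1635]
eef_rot: [-180.0, -0.0, -17.0]
contact_force: [-0.4, 0.2, -2.2]
gripper_width: 0.022
gripper_force: 40.0
```

Run:
```python
from ring import *
s=r.get_state();print(s['time_s'],s['tcp_pos'],s['eef_rot'],s['contact_force'])
c=r.capture('top')
for k,h in(('ring',.066),('tray_front',.02)):
    print(k,[(np.round(q['at']),round(q['conf'],2),(R.from_euler('z',-13,degrees=True).apply(onplane(c,[q['at']],h)-[case[0],case[1],0])*1000).round(1)) for q in r.tip_of(k,'top')[:1]])
print(move([.4717,.2931,.10],[180,0,-11]))
```

```text
27.4 [ 0.44653361 -0.13510227  0.16353185] [-1.79974069e+02 -1.31809998e-02 -1.70020374e+01] [-0.36439473  0.18302276 -2.23625048]
ring []
tray_front [(array([465., 313.]), 0.73, array([[-358.8, -142.7,   20. ]]))]
([-0.2007, -0.8342, 0.1248], [0.0001, 0.0003, -0.0167])
```

Request:
jog_arm --travel '[[-0.02,-0.09,0],[-0.04,-0.18,0],[-0.07,-0.28,0],[-0.09,-0.38,0],[-0.115,-0.48,0],[-0.14,-0.58,0],[-0.165,-0.68,0.01],[-0.185,-0.77,0.05],[-0.2007,-0.8342,0.1],[-0.2007,-0.8342,0.1248]]' --dr '[[0,0,-0.002],[0,0,-0.004],[0,0,-0.006],[0,0,-0.008],[0,0,-0.01],[0,0,-0.012],[0,0,-0.014],[0,0,-0.016],[0,0,-0.0167],[0,0,-0.0167]]' --claw '[0,0,0,0,0,0,0,0,0,0]'

```text
time_s: 28.8
tcp_pos: [0.4717, 0.2942, 0.0983]
eef_rot: [179.8, 0.1, -10.9]
contact_force: [0.3, -0.6, -2.2]
gripper_width: 0.022
gripper_force: 40.0
```

Run:
```python
from ring import *
s=r.get_state();print(s['time_s'],s['tcp_pos'],s['eef_rot'],s['contact_force'])
for z in(.03,.024,.021,.019):print(move([.4717,.2931,z],[180,0,-11]))
c=r.capture('top')
for k,h in(('ring',.066),('tray_front',.02)):
    print(k,[(np.round(q['at']),round(q['conf'],2),(R.from_euler('z',-13,degrees=True).apply(onplane(c,[q['at']],h)-[case[0],case[1],0])*1000).round(1)) for q in r.tip_of(k,'top')[:1]])
for y in(-45,40):
    u=proj(c,cw(case,[(x,y,30) for x in range(-152,-108,2)]))
    print([(x,int(c['pixels'][int(round(b)),int(round(a))][2]),int(c['pixels'][int(round(b)),int(round(a))][0])) for x,(a,b) in zip(range(-152,-108,2),u)])
```

```text
28.8 [0.47167941 0.2942427  0.09829863] [ 1.79822952e+02  1.13344045e-01 -1.08542114e+01] [ 0.3305222  -0.60677993 -2.19416   ]
([0.0007, 0.0018, 0.1366], [0.0005, 0.0003, 0.0004])
([0.0008, 0.0018, 0.1486], [0.0005, 0.0003, 0.0004])
([0.0008, 0.0018, 0.1546], [0.0005, 0.0003, 0.0004])
([0.0008, 0.0017, 0.1586], [0.0005, 0.0003, 0.0004])
ring [(array([381., 234.]), 0.6, array([[-157.2,   -2.2,   66. ]]))]
tray_front [(array([373., 230.]), 0.58, array([[-134.3,    4.3,   20. ]]))]
[(-152, 24, 75), (-150, 26, 76), (-148, 24, 75), (-146, 25, 119), (-144, 44, 183), (-142, 54, 207), (-140, 50, 207), (-138, 51, 209), (-136, 50, 206), (-134, 40, 161), (-132, 94, 175), (-130, 112, 198), (-128, 111, 196), (-126, 111, 197), (-124, 111, 197), (-122, 112, 199), (-120, 110, 194), (-118, 111, 196), (-116, 72, 129), (-114, 17, 29), (-112, 6, 5), (-110, 5, 12)]
[(-152, 19, 69), (-150, 24, 72), (-148, 24, 82), (-146, 24, 85), (-144, 50, 183), (-142, 54, 213), (-140, 53, 212), (-138, 53, 212), (-136, 53, 212), (-134, 79, 184), (-132, 79, 184), (-130, 100, 177), (-128, 115, 202), (-126, 111, 196), (-124, 107, 191), (-122, 105, 187), (-120, 114, 201), (-118, 114, 201), (-116, 94, 164), (-114, 48, 88), (-112, 11, 11), (-110, 12, 12)]
```

Request:
jog_arm --travel '[[0,0.001,0.03],[0,0.001,0.06],[0,0.001,0.09],[0.0007,0.0018,0.115],[0.0007,0.0018,0.1366],[0.0007,0.0018,0.143],[0.0007,0.0018,0.148],[0.0007,0.0018,0.1515],[0.0007,0.0018,0.1546],[0.0007,0.0018,0.1546]]' --dr '[[0.0005,0.0003,0],[0.0005,0.0003,0],[0.0005,0.0003,0],[0.0005,0.0003,0],[0.0005,0.0003,0],[0.0005,0.0003,0],[0.0005,0.0003,0],[0.0005,0.0003,0],[0.0005,0.0003,0],[0.0005,0.0003,0]]' --claw '[0,0,0,0,0,0,0,0,0,0]'

```text
time_s: 30.2
tcp_pos: [0.4727, 0.2922, 0.0239]
eef_rot: [-179.8, -0.1, -11.0]
contact_force: [-0.2, -0.5, -2.3]
gripper_width: 0.022
gripper_force: 40.0
```

Request:
jog_arm --travel '[[0,0,0.0014],[0,0,0.0028],[0,0,0.0042],[0,0,0.005],[0,0,0.006],[0,0,0.006],[0,0,0.006],[0,0,0.006],[0,0,0.006],[0,0,0.006]]' --dr '[[0,0,0],[0,0,0],[0,0,0],[0,0,0],[0,0,0],[0,0,0],[0,0,0],[0,0,0],[0,0,0],[0,0,0]]' --claw '[0,0,0,0,0,0,0,0,0,0]'

```text
time_s: 31.45
tcp_pos: [0.4727, 0.2922, 0.0209]
eef_rot: [-179.8, -0.1, -11.0]
contact_force: [-0.4, -0.7, -1.5]
gripper_width: 0.0216
gripper_force: 40.0
```

Request:
jog_arm --travel '[[0,0,0.001],[0,0,0.001],[0,0,0.001],[0,0,0.001],[0,0,0.001],[0,0,0.001],[0,0,-0.03],[0,0,-0.1],[0,0,-0.2],[0,0,-0.3]]' --dr '[[0,0,0],[0,0,0],[0,0,0],[0,0,0],[0,0,0],[0,0,0],[0,0,0],[0,0,0],[0,0,0],[0,0,0]]' --claw '[0,0,0.3,0.6,0.6,0.6,0.6,0.6,0.6,0.6]'

```text
time_s: 32.7
tcp_pos: [0.4723, 0.2915, 0.1736]
eef_rot: [-179.8, -0.1, -11.0]
contact_force: [0.9, 1.1, 0.6]
gripper_width: 0.0528
gripper_force: 0.0
```

Run:
```python
from ring import *
s=r.get_state();print(s['time_s'],s['tcp_pos'],s['contact_force'],s['gripper_width'])
w=wcap(); c=r.capture('top')
for k,h in(('hook_grip',.038),('hook_tip',.014)):
    for n,q_ in(('wrist',w),('top',c)):
        print(n,k,[(np.round(q['at']),round(q['conf'],2),onplane(q_,[q['at']],h).round(3)) for q in r.tip_of(k,n)[:3]])
print('block top z',pts(w,proj(w,cw([.4727,.2922,-11],[(0,0,59),(30,0,59),(-25,0,59)])))[:,2])
for k,h in(('lid_front',.25),('ring',.066),('tray_front',.02),('weight',0)):
    print(k,[(np.round(q['at']),round(q['conf'],2),onplane(c,[q['at']],h).round(3)) for q in r.tip_of(k,'top')[:1]])
u=proj(c,cw(case,[(x,-45,30) for x in range(-148,-108,2)]))
print([(x,int(c['pixels'][int(round(b)),int(round(a))][2])) for x,(a,b) in zip(range(-148,-108,2),u)])
```

```text
32.7 [0.47228696 0.29154198 0.17359216] [0.87100344 1.14024277 0.59200101] 0.052754132654332125
wrist hook_grip [(array([574., 153.]), 0.79, array([[0.495, 0.087, 0.038]])), (array([320., 230.]), 0.76, array([[0.472, 0.292, 0.038]]))]
top hook_grip [(array([165., 376.]), 0.85, array([[0.235, 0.296, 0.038]])), (array([266., 251.]), 0.82, array([[0.5  , 0.089, 0.038]])), (array([172., 262.]), 0.66, array([[0.477, 0.293, 0.038]]))]
wrist hook_tip [(array([588., 232.]), 0.9, array([[0.419, 0.058, 0.014]])), (array([319., 121.]), 0.66, array([[0.557, 0.277, 0.014]]))]
top hook_tip [(array([204., 387.]), 0.96, array([[0.212, 0.218, 0.014]])), (array([280., 290.]), 0.58, array([[0.417, 0.058, 0.014]]))]
block top z [0.0584187  0.05923357 0.05922747]
lid_front [(array([343.,  39.]), 0.87, array([[ 0.885, -0.075,  0.25 ]]))]
ring [(array([378., 234.]), 0.93, array([[ 0.532, -0.154,  0.066]]))]
tray_front [(array([374., 228.]), 0.72, array([[ 0.555, -0.15 ,  0.02 ]]))]
weight [(array([119., 265.]), 0.66, array([[0.478, 0.42 , 0.   ]]))]
[(-148, 22), (-146, 23), (-144, 43), (-142, 52), (-140, 53), (-138, 54), (-136, 50), (-134, 40), (-132, 93), (-130, 113), (-128, 111), (-126, 111), (-124, 111), (-122, 110), (-120, 109), (-118, 110), (-116, 72), (-114, 14), (-112, 0), (-110, 13)]
```

The hook stands upright on the mat with its block top level at 59 mm. The tray is at the stop and the lid is open, so I'm handing in.

```bash
python3 -c "
from plant import r
print(r.close_job())"
```

```text
the job is handed in; nothing more can be done
None
```

I handed the job in at about 33 s with the lid open, the tray against the stop bar, and the hook tool standing upright on the mat and released. The judge returned no verdict.

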